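# Park the rice cooker's rolling tray and set its brake

### The job

Put the rice cooker back in its parking place: lift the brake pedal of its rolling tray all the way up to release it, roll the tray gently along the counter until its end rests against the rubber buffers of the parking stop, then push the pedal firmly down until you feel the brake bite, without stamping on it, and let go so that the tray stays there braked. Keep the tray on its wheels with the cooker standing on it, and leave everything else on the counter where it is.

Things in the scene. Friction and masses are not known exactly. Their poses are not given: they have to be found in the camera images.
- stop (a point): Parking stop: midway between the faces of its two round rubber buffers (25 mm across, 20 mm long, 80 mm to either side along y), 73 mm above the counter. x is level and points the way the tray must roll, into the stop; z up.
- nose (a point): Middle of the end of the rolling tray that must meet the buffers, 73 mm above the counter; axes as the tray: x along it towards the stop, z up. It starts 90 to 135 mm short of the stop, lined up with it to about 10 mm and 0.02 rad, brake on.
- rail (a point): Middle of the tray's grab rail: level round bar, 12 mm diameter, 170 mm long (y), 122 mm above the counter, 163 mm behind the tray's middle, at the end opposite to the nose, on two posts, open below it down to the lip (86 mm). Axes as the tray. The cooker's front is at least 60 mm away. Push here to roll the tray.
- toe (a point): Centre of the pedal's toe pad, a black ribbed rubber block 44 mm wide (y), 40 long, 12 thick, on a steel arm that comes out in the middle under the rail's end of the tray. 81 mm above the counter with the pedal fully up, 25 to 44 mm with the brake on. All sides free: pinch it across its width, lift it from below or press it from above.
- pedal_angle (a joint): Brake pedal, rad: 0 fully up (released), grows as the toe goes down, 0.62 end of travel. Stiff: stays where left, 6 to 7 N at the toe moves it. Starts on, about 0.46. The drum is out of true, so the brake bites anywhere from 0.35 to 0.55, not where it did; then the toe force climbs 10 N per mm: 11 to 16 N sets it, under 9 leaves it slack, over 21 is stamping.
- pedal: The whole brake pedal with its shoe; origin on its hinge pin, which runs across the tray (y), level, 50 mm above the counter, 160 mm behind the tray's middle, 105 mm from the toe's centre. The line from pin to toe rises by 0.30 rad when fully up (0.30 minus pedal_angle). The axes turn with the pedal.
- axle: Rear axle with two wheels and, in its middle, the 36 mm brake drum (2.2 mm out of true); origin at its centre, 24 mm above the counter. In the end the shoe must press on it with at least 10 N (it keeps 20 to 30 N after a push of 12 N or more at the toe); over 55 N at any time crushes the lining.
- tray: Rolling tray: steel deck 340 mm long (x, towards the stop), 300 wide (y), top 60 mm above the counter, lip all round to 86 mm, on four fixed 48 mm wheels that roll along x only. Origin on the counter under its middle. About 5 kg with the cooker; brake off, 3 to 6 N rolls it and it stops within a few mm when let go.
- dock: The parking stop as a whole: a steel angle 260 mm wide, 96 mm tall, screwed to the counter 20 mm behind the buffers' faces. Origin on the counter below the middle of the buffers' faces, axes as stop. The buffers are soft; meeting them at up to 0.08 m/s is gentle, more than 60 N on them (about 0.12 m/s) is a bump.
- cooker: The rice cooker, white with a steel lid, 240 mm in diameter and 233 mm tall with its lid handle, about 3 kg, standing loose on the tray 35 mm ahead of its middle; origin at the centre of its underside. Two side handles reach 137 mm from its middle.
- bowl: A bystander: steel bowl 160 mm wide, 62 mm tall, behind the parking stop. Origin at the centre of its underside, as for the others below.
- spice: A bystander: amber jar 56 mm in diameter, 85 mm tall, behind the parking stop beside the bowl.
- cup: A bystander: metal cup 80 mm in diameter, 85 mm tall, to one side of the pedal.
- salt: A bystander: glass jar 54 mm in diameter, 80 mm tall, to the other side of the pedal, nearer the robot.
- melon: A bystander: half a melon 144 mm wide on the cutting board on the right.
- paddle: A bystander: wooden rice paddle 290 mm long, 16 mm thick, lying across behind the pedal, its origin about half-way along.

How it is judged:
By the outcome, as a careful person would: the job done as asked, in the order asked, and still so for the second after the job is handed in, with the robot touching nothing.
It also fails if it takes over 64 s, if anything falls off the work surface, if the arm or the gripper's body presses on something with over 40 N, if the wrist force passes 120 N, or if a joint passes its speed limit or range.

### The arm

A 7-joint arm with a two-finger parallel gripper is mounted at the origin on the work surface. World frame = base frame: x ahead of the robot, y to its left, z up, the work surface at z = 0. Lengths are in m, angles in rad, forces in N, time in s.
With the tool pointing down it reaches from about 0.4 to 0.85 m from the base axis. Payload 4.4 kg.
Tool frame: the origin (TCP) lies between the finger pads; the fingertips stand 22 mm ahead of it and the grasp point (between the pads) lies 3 mm ahead of it; z points along the fingers, y is the direction in which the jaws open and shut (so a half turn about z gives the same grasp; the last joint's range is limited). The gripper opens to 94 mm and grips with 3 to 60 N. Pads are 16 mm wide; open, the fingers measure 119 mm over their backs; the gripper's body (75 mm by 177 mm) begins 78 mm behind the grasp point.
Start: joints at [-1.413, 0.628, 0.038, 1.517, -0.027, 0.996, -0.02], TCP at [0.144, 0.634, 0.227] pointing down, gripper open.
Joint ranges: [-3.06, 3.06], [-0.37, 2.12], [-1.25, 1.32], [0.18, 2.47], [-1.1, 4.24], [0.23, 1.98], [-2.94, 2.94]. Speed limits (rad/s): [2.57, 2.57, 3.14, 3.14, 3.14, 3.14, 3.14].

### API

Orientations are given as a unit quaternion [x, y, z, w].
In Python, from workcell import read_state, camera, finish_job gives the robot as it stands.
- The arm moves only by the shell command python3 -m inch 'ROWS' [OPENING]. ROWS is JSON, a list of rows, each an object of numbers: "x", "y", "z": the shift along the tool's x, y, z in mm; "yaw": the turn about the tool's z in degrees. A call has 1 to 10 rows; each row is the pose to reach, as a shift and turn from the pose measured when the call began, along the tool's axes at that moment; what a row does not reach only later rows make up. A row lasts 1/8 s, in which the tool goes at most 62.5 mm and 10.7 degrees, less where a joint would pass 70% of its speed; a pose out of reach is approached as far as the arm can. A call with a gripper value outside its range is refused whole. OPENING is the gripper's target within -1 to 1 (shut at 1, half-way at 0, fully open at -1), set as the call begins (- or left out, the last holds). The fingers move at their own pace and stop on an object; the grip force is fixed at half the most. Time passes only in rows, so rows that repeat a pose let the fingers close. It gives the time, the measured TCP pose, the force and the opening at its end, in the units of the state.
- read_state(): the state, without advancing time (a new reading comes with each control period).
- camera(name): name is "scene" or "top"; returns a dict with "color" (384x512x3 uint8, blue, green, red), "intrinsics" (3x3 intrinsics, pixels), "position" and "rotation" of the camera in the world. Camera axes: x right, y down, z forward; pixel columns grow to the right and rows downward; lengths in m; the calibration is good to about 2 mm. A picture is of the moment at which its call begins. There is no depth.
- finish_job(): hands the job in, once; it reports no verdict.
The state is a dict: "time_s": time; "joint_positions": joint angles; "qvel": joint speeds; "effort": joint torques, N m; "ee_pos": TCP position; "orientation": TCP orientation; "wrist_force": force on the tool from outside, world axes, zero at the start; "ft_torque": the same for the moment, N m; "width": finger opening in m.
Only numpy, scipy, OpenCV 4.12 (cv2) and the standard library are available. Lean on these libraries where they do the work, as an engineer would, in place of code of your own. Each camera call takes 0.05 s, during which the arm holds its last target. There are 200 camera calls.

## Working session

There is one attempt and no reset: what is moved stays moved. The work goes in short steps, Python scripts to look and compute and a shell command to move; the robot and the scene stay as the last step left them, time stands still between calls to the robot, and variables do not carry over. Pictures are saved under pics/ and viewed, about 8 in all and at most 12, crops included, and the job is handed in when it is done.

```bash
mkdir -p pics; ls
cat > h.py <<'E'
import numpy as np,cv2
from workcell import read_state,camera,finish_job
def ray(c,u,v):
    d=np.linalg.inv(np.array(c["intrinsics"]))@[u,v,1]; return np.array(c["position"]),np.array(c["rotation"])@d
def onz(c,u,v,z):
    p,d=ray(c,u,v); return p+d*(z-p[2])/d[2]
def pix(c,P):
    q=np.array(c["rotation"]).T@(np.array(P)-np.array(c["position"])); q=np.array(c["intrinsics"])@q; return q[:2]/q[2]
def st():
    s=read_state(); print({k:np.round(s[k],3).tolist() for k in("time_s","ee_pos","orientation","wrist_force","width","joint_positions")})
E
python3 - <<'E'
from h import *
import pickle
st()
C={}
for n in("scene","top"):
    C[n]=camera(n); cv2.imwrite(f"pics/{n}0.png",cv2.resize(C[n]["color"],(800,600),interpolation=cv2.INTER_CUBIC)); print(n,C[n]["position"],np.round(C[n]["rotation"],3).tolist(),C[n]["intrinsics"])
pickle.dump(C,open("c0.pkl","wb"))
E
```

```text
pics
{'time_s': 0.0, 'ee_pos': [0.144, 0.633, 0.227], 'orientation': [0.112, 0.994, -0.001, -0.0], 'wrist_force': [-0.213, 1.078, -0.088], 'width': 0.094, 'joint_positions': [-1.413, 0.629, 0.038, 1.518, -0.027, 0.996, -0.02]}
scene [ 1.17373527 -0.24252226  1.0648799 ] [0.772, 0.555, -0.186, -0.246] [[388.68819613   0.         259.77194473]
 [  0.         388.68819613 197.74339234]
 [  0.           0.           1.        ]]
top [ 0.18941273 -0.00869979  1.82677027] [0.707, -0.702, 0.07, -0.059] [[430.2476348    0.         256.02002197]
 [  0.         430.2476348  190.64376468]
 [  0.           0.           1.        ]]
```

View pics/scene0.png

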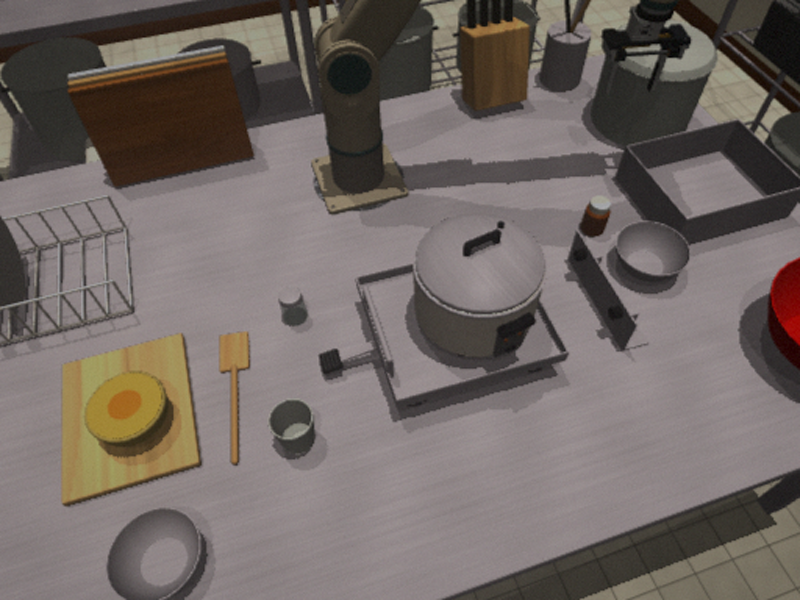

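View pics/top0.png

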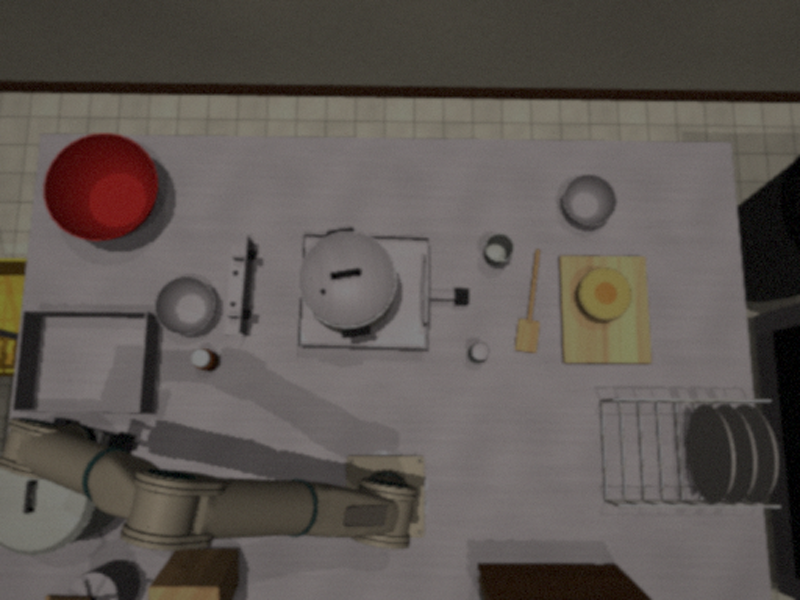

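The scene shows the stop at left in the top view (≈(245,285)/800), the tray ≈(300–430, 235–350), toe pad ≈(461,296), cup (497,250), and salt (479,352). The tray rolls along about +y. Next I'll measure these.

Run:
```python
from h import *
import pickle
C=pickle.load(open("c0.pkl","rb")); t=C["top"];s=C["scene"];k=1.5625
f=lambda n,u,v,z,c=t:print(n,np.round(onz(c,u/k,v/k,z),3))
f("toe",461,296,.04);f("toe scene",331,362,.04,s)
for n,u,v in(("lipTL",303,235),("lipTR",429,238),("lipBR",429,349),("lipBL",300,347)):f(n,u,v,.086)
f("rail a",425,255,.122);f("rail b",425,325,.122)
f("buf a",256,254,.073);f("buf b",250,317,.073)
f("cup",498,247,.085);f("salt",479,352,.08)
a=cv2.resize(t["color"][135:240,140:320],None,fx=4.4,fy=4.4,interpolation=cv2.INTER_CUBIC)
cv2.imwrite("pics/crop1.png",cv2.convertScaleAbs(a,alpha=1.4))
```

```text
Traceback (most recent call last):
  File "h.py", line 6, in onz
    p,d=ray(c,u,v); return p+d*(z-p[2])/d[2]
        ~~~^^^^^^^
  File "h.py", line 4, in ray
    d=np.linalg.inv(np.array(c["intrinsics"]))@[u,v,1]; return np.array(c["position"]),np.array(c["rotation"])@d
                                                                                       ~~~~~~~~~~~~~~~~~~~~~~~^~
ValueError: matmul: Input operand 1 has a mismatch in its core dimension 0, with gufunc signature (n?,k),(k,m?)->(n?,m?) (size 3 is different from 4)
```

```bash
sed -i 's/np.array(c\["rotation"\])/R(c)/g; 2a from scipy.spatial.transform import Rotation as Ro\nR=lambda c:Ro.from_quat(c["rotation"]).as_matrix()' h.py
python3 - <<'E'
from h import *
import pickle
C=pickle.load(open("c0.pkl","rb")); t=C["top"];s=C["scene"];k=1.5625
f=lambda n,u,v,z,c=t:print(n,np.round(onz(c,u/k,v/k,z),3))
f("toe",461,296,.04);f("toe scene",331,362,.04,s)
for n,u,v in(("lipTL",303,235),("lipTR",429,238),("lipBR",429,349),("lipBL",300,347)):f(n,u,v,.086)
f("rail a",425,255,.122);f("rail b",425,325,.122)
f("buf a",256,254,.073);f("buf b",250,317,.073)
f("cup",498,247,.085);f("salt",479,352,.08)
a=cv2.resize(t["color"][135:240,140:320],None,fx=4.4,fy=4.4,interpolation=cv2.INTER_CUBIC)
cv2.imwrite("pics/crop1.png",cv2.convertScaleAbs(a,alpha=1.4))
E
```

```text
toe [ 0.525 -0.2    0.04 ]
toe scene [ 0.537 -0.203  0.04 ]
lipTL [0.679 0.226 0.086]
lipTR [ 0.674 -0.111  0.086]
lipBR [ 0.376 -0.11   0.086]
lipBL [0.379 0.225 0.086]
rail a [ 0.618 -0.098  0.122]
rail b [ 0.434 -0.098  0.122]
buf a [0.629 0.352 0.073]
buf b [0.458 0.36  0.073]
cup [ 0.651 -0.296  0.085]
salt [ 0.37  -0.241  0.08 ]
```

View pics/crop1.png

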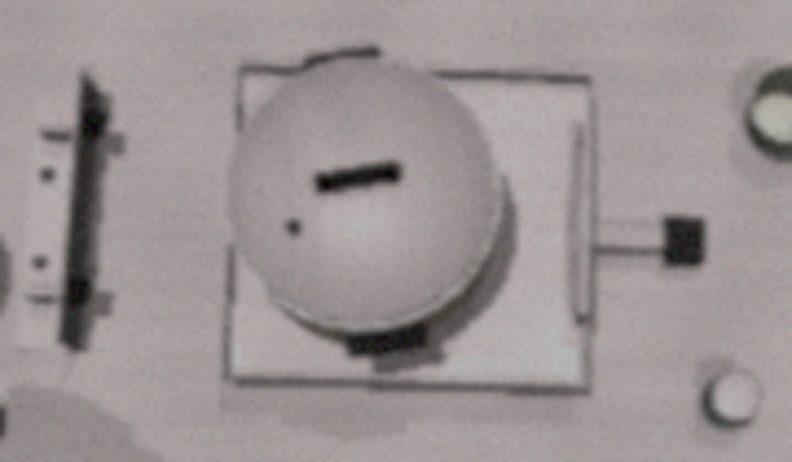

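The crop shows clean corners: lip (240,68), (590,78), (588,390), (230,380); toe centre (684,241); rail (578,122)–(582,322); buffers (95,122) and (78,291).

Run:
```python
from h import *
import pickle
C=pickle.load(open("c0.pkl","rb")); t=C["top"]
g=lambda u,v,z:onz(t,140+u/4.4,135+v/4.4,z)
L=[g(*p,.086) for p in((240,68),(590,78),(588,390),(230,380))]
m=sum(L)/4; ax=(L[0]+L[3]-L[1]-L[2]);ax/=np.linalg.norm(ax); print("mid",m,"len",np.linalg.norm(L[0]-L[1]),np.linalg.norm(L[1]-L[2]),"axis",ax)
print("tray heading via y-edge",(L[0]+L[1]-L[2]-L[3])/np.linalg.norm(L[0]+L[1]-L[2]-L[3]))
print("rail",g(578,122,.122),g(582,322,.122),"pred",m-ax*.163)
print("toe",g(684,241,.039),"pred",m-ax*.2637)
# toe blob
img=t["color"];hsv=img.max(2);R0=hsv[175:205,285:305];th=(R0<55).astype(np.uint8)
n,lab,s,c=cv2.connectedComponentsWithStats(th);i=1+np.argmax(s[1:,4]);print(s[i],c[i]+[285,175],"toe blob",onz(t,*(c[i]+[285,175]),.039))
print("bufs",g(104,122,.073),g(90,291,.073),"noses",m+ax*.17)
```

```text
mid [0.5270032  0.05821444 0.086     ] len 0.3325670566938217 0.29760865759448774 axis [2.03246164e-02 9.99793434e-01 3.35143890e-16]
tray heading via y-edge [ 9.99992039e-01 -3.99013913e-03  3.73256982e-16]
rail [ 0.62015715 -0.09533494  0.122     ] [ 0.43297835 -0.0987862   0.122     ] pred [ 0.52369029 -0.10475189  0.086     ]
toe [ 0.5242468  -0.20148654  0.039     ] pred [ 0.5216436  -0.20543109  0.086     ]
[ 6 10  9 10 82] [295.         189.56097561] toe blob [ 0.52514277 -0.19956937  0.039     ]
bufs [0.62831979 0.35290063 0.073     ] [0.46569734 0.35874906 0.073     ] noses [0.53045839 0.22817932 0.086     ]
```

```bash
python3 -m inch '[{"z":-60},{"z":-120},{"z":-180},{"z":-180,"x":-40,"y":-28,"yaw":8},{"z":-180,"x":-80,"y":-56,"yaw":16},{"z":-180,"x":-120,"y":-84,"yaw":24},{"z":-180,"x":-160,"y":-112,"yaw":32},{"z":-180,"x":-200,"y":-140,"yaw":40},{"z":-180,"x":-240,"y":-168,"yaw":48},{"z":-180,"x":-280,"y":-196,"yaw":56}]' -1
```

```text
invalid input
```

```bash
python3 -m inch '[{"x":0,"y":0,"z":-60,"yaw":0},{"x":0,"y":0,"z":-120,"yaw":0},{"x":0,"y":0,"z":-180,"yaw":0},{"x":-40,"y":-28,"z":-180,"yaw":8},{"x":-80,"y":-56,"z":-180,"yaw":16},{"x":-120,"y":-84,"z":-180,"yaw":24},{"x":-160,"y":-112,"z":-180,"yaw":32},{"x":-200,"y":-140,"z":-180,"yaw":40},{"x":-240,"y":-168,"z":-180,"yaw":48},{"x":-280,"y":-196,"z":-180,"yaw":56}]' -1
```

```text
time_s: 1.35
ee_pos: [0.3744, 0.3789, 0.4067]
orientation: [0.567, 0.824, -0.001, 0.0]
wrist_force: [0.4, 0.8, -0.2]
width: 0.094
```

```bash
cat >> h.py <<'E'
def to(P,head=(0.01,1.0,0)):
    s=read_state(); r=Ro.from_quat(s["orientation"]).as_matrix()
    h=r.T@(np.array(head)/np.linalg.norm(head))
    print("shift mm",np.round(1000*r.T@(np.array(P)-s["ee_pos"]),1),"yaw",round(np.degrees(np.arctan2(h[1],h[0])),1),"q",np.round(s["joint_positions"],2))
E
python3 -c "
from h import *
to((.5245,-.2,.3)); to((.5245,-.2,.4))"
```

```text
shift mm [-594.1  -66.3  107.8] yaw 21.5 q [-1.09  0.31  0.35  1.57 -0.11  1.28 -0.36]
shift mm [-594.3  -66.5    7.8] yaw 21.5 q [-1.09  0.31  0.35  1.57 -0.11  1.28 -0.36]
```

```bash
python3 -m inch '[{"x":-58,"y":-7,"z":5,"yaw":3},{"x":-116,"y":-14,"z":5,"yaw":6},{"x":-174,"y":-21,"z":5,"yaw":9},{"x":-232,"y":-28,"z":5,"yaw":12},{"x":-290,"y":-35,"z":5,"yaw":15},{"x":-348,"y":-42,"z":5,"yaw":18},{"x":-406,"y":-49,"z":5,"yaw":21.5},{"x":-464,"y":-56,"z":5,"yaw":21.5},{"x":-522,"y":-62,"z":5,"yaw":21.5},{"x":-580,"y":-66,"z":5,"yaw":21.5}]' -1
python3 -c "
from h import *
to((.5245,-.2,.11))"
```

```text
time_s: 2.6
ee_pos: [0.52, -0.1879, 0.4025]
orientation: [0.71, 0.704, -0.001, 0.0]
wrist_force: [1.4, 0.4, 0.7]
width: 0.0942
shift mm [-11.7   4.9 292.5] yaw 0.0 q [-0.15  0.4   0.68  1.53 -0.25  1.31  0.55]
```

```bash
python3 -m inch '[{"x":-11.5,"y":5,"z":55,"yaw":0},{"x":-11.5,"y":5,"z":110,"yaw":0},{"x":-11.5,"y":5,"z":165,"yaw":0},{"x":-11.5,"y":5,"z":220,"yaw":0},{"x":-11.5,"y":5,"z":270,"yaw":0},{"x":-11.5,"y":5,"z":305,"yaw":0},{"x":-11.5,"y":5,"z":315,"yaw":0},{"x":-11.5,"y":5,"z":315,"yaw":0}]' -1
python3 - <<'E'
from h import *
st(); t=camera("scene")
p=pix(t,(.5245,-.2,.039));print(p);u,v=p.astype(int)
a=t["color"][v-65:v+45,u-70:u+70];cv2.imwrite("pics/s1.png",cv2.convertScaleAbs(cv2.resize(a,None,fx=5,fy=5,interpolation=cv2.INTER_CUBIC),alpha=1.4))
print(u-70,v-65)
E
```

```text
time_s: 3.6
ee_pos: [0.5246, -0.2, 0.0876]
orientation: [0.711, 0.704, -0.001, -0.0]
wrist_force: [0.1, 0.5, 0.6]
width: 0.094
{'time_s': 3.6, 'ee_pos': [0.525, -0.2, 0.088], 'orientation': [0.711, 0.704, -0.001, -0.0], 'wrist_force': [0.063, 0.46, 0.562], 'width': 0.094, 'joint_positions': [0.027, 0.746, 0.454, 1.895, -0.532, 0.623, 0.808]}
[211.66518141 228.26157147]
141 163
```

View pics/s1.png

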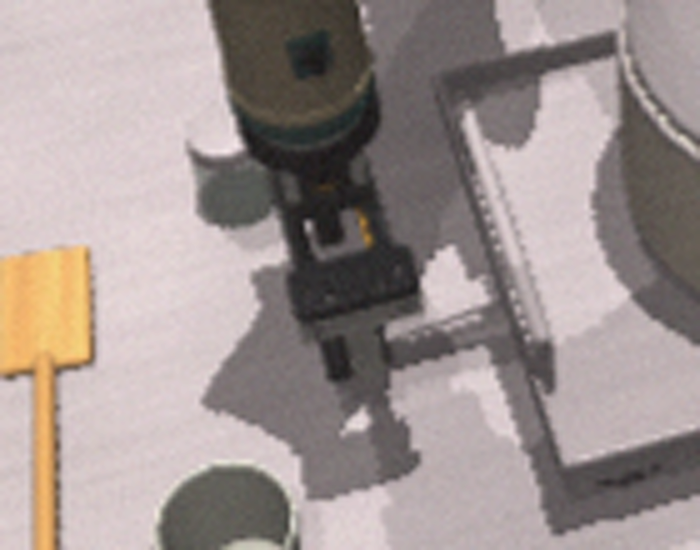

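The gripper hides the toe, straddling it as planned and clear of the cup and salt. I'll descend and pinch.

```bash
python3 -m inch '[{"x":0,"y":0,"z":15,"yaw":0},{"x":0,"y":0,"z":30,"yaw":0},{"x":0,"y":0,"z":42,"yaw":0},{"x":0,"y":0,"z":50,"yaw":0},{"x":0,"y":0,"z":50,"yaw":0}]' -1 && python3 -m inch '[{"x":0,"y":0,"z":0,"yaw":0},{"x":0,"y":0,"z":0,"yaw":0},{"x":0,"y":0,"z":0,"yaw":0},{"x":0,"y":0,"z":0,"yaw":0},{"x":0,"y":0,"z":0,"yaw":0},{"x":0,"y":0,"z":0,"yaw":0}]' 1
```

```text
time_s: 4.28
ee_pos: [0.5247, -0.2003, 0.0376]
orientation: [0.711, 0.704, -0.001, 0.0]
wrist_force: [0.2, 0.2, 0.9]
width: 0.0937
time_s: 5.03
ee_pos: [0.5277, -0.2004, 0.0379]
orientation: [0.71, 0.704, 0.0, 0.002]
wrist_force: [6.8, 0.0, -3.8]
width: 0.0441
```

Pinched at 44.1 mm width, which is the toe. Now I'll lift it along its arc.

```bash
python3 -m inch '[{"x":0,"y":1,"z":-5,"yaw":0},{"x":-1,"y":1,"z":-11,"yaw":0},{"x":-1,"y":1,"z":-17,"yaw":0},{"x":-1,"y":1,"z":-23,"yaw":0},{"x":-0.5,"y":1,"z":-29,"yaw":0},{"x":0.5,"y":1,"z":-35,"yaw":0},{"x":1.5,"y":1,"z":-40,"yaw":0},{"x":2.5,"y":1,"z":-44,"yaw":0},{"x":2.5,"y":1,"z":-44,"yaw":0}]'
```

```text
time_s: 6.15
ee_pos: [0.5282, -0.1974, 0.0822]
orientation: [0.71, 0.704, 0.0, 0.002]
wrist_force: [-1.7, 2.1, -5.1]
width: 0.0438
```

```bash
python3 -m inch '[{"x":0.5,"y":0,"z":-2,"yaw":0},{"x":1,"y":0,"z":-4,"yaw":0},{"x":1,"y":0,"z":-4,"yaw":0}]'; python3 -m inch '[{"x":0.5,"y":0,"z":-2,"yaw":0},{"x":0.5,"y":0,"z":-4,"yaw":0},{"x":0.5,"y":0,"z":-4,"yaw":0}]'
```

```text
time_s: 6.52
ee_pos: [0.5282, -0.1964, 0.0863]
orientation: [0.71, 0.704, 0.0, 0.002]
wrist_force: [-1.0, 0.2, -10.0]
width: 0.0438
time_s: 6.9
ee_pos: [0.5282, -0.1952, 0.0903]
orientation: [0.71, 0.704, 0.001, 0.002]
wrist_force: [0.2, 2.0, -9.7]
width: 0.0436
```

Run:
```python
from h import *
t=camera("scene")
u,v=211,228
a=t["color"][v-75:v+35,u-70:u+70];cv2.imwrite("pics/s2.png",cv2.convertScaleAbs(cv2.resize(a,None,fx=5,fy=5,interpolation=cv2.INTER_CUBIC),alpha=1.8))
```

```text
(no output)
```

View pics/s2.png

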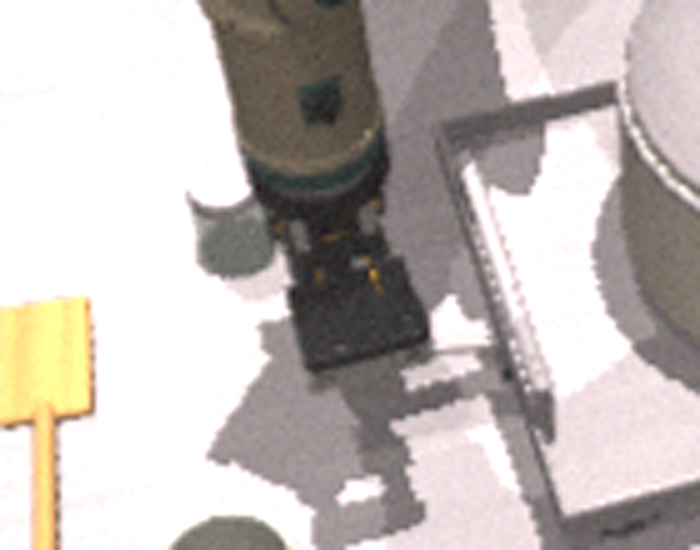

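```bash
python3 -m inch '[{"x":0,"y":0,"z":-2,"yaw":0},{"x":0.5,"y":0,"z":-3,"yaw":0},{"x":0.5,"y":0,"z":-3,"yaw":0}]'; python3 -m inch '[{"x":0,"y":0,"z":0,"yaw":0},{"x":0,"y":0,"z":0,"yaw":0},{"x":0,"y":0,"z":0,"yaw":0}]' -1;  python3 -m inch '[{"x":0,"y":0,"z":-30,"yaw":0},{"x":0,"y":0,"z":-80,"yaw":0},{"x":20,"y":0,"z":-130,"yaw":0},{"x":60,"y":0,"z":-140,"yaw":0},{"x":100,"y":0,"z":-140,"yaw":0},{"x":100,"y":0,"z":-140,"yaw":0}]' 1
python3 - <<'E'
from h import *
for n in("scene","top"):
    t=camera(n); u,v=pix(t,(.527,-.197,.08)).astype(int);print(n,u-45,v-40)
    cv2.imwrite(f"pics/{n}3.png",t["color"])
    a=t["color"][v-40:v+35,u-45:u+55]; b=cv2.convertScaleAbs(cv2.resize(a,None,fx=4,fy=4,interpolation=cv2.INTER_CUBIC),alpha=1.6)
    out=b if n=="scene" else np.hstack([out,b])
cv2.imwrite("pics/s3.png",out)
E
```

```text
time_s: 7.32
ee_pos: [0.5282, -0.1948, 0.0932]
orientation: [0.71, 0.704, 0.001, 0.002]
wrist_force: [0.7, 0.8, -15.0]
width: 0.0441
time_s: 7.7
ee_pos: [0.529, -0.1956, 0.0943]
orientation: [0.71, 0.704, 0.001, 0.003]
wrist_force: [-0.3, -0.4, -0.3]
width: 0.0701
time_s: 8.45
ee_pos: [0.5297, -0.0916, 0.2344]
orientation: [0.708, 0.706, 0.002, 0.002]
wrist_force: [0.6, 0.3, 0.7]
width: 0.0172
scene 166 181
top 250 147
```

View pics/s3.png

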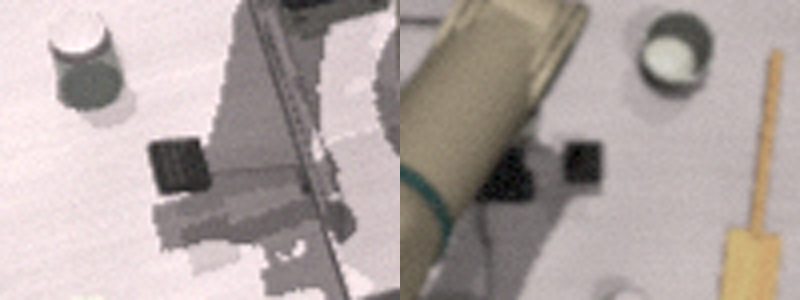

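Toe pad is visible and raised: scene (211,222.5), top (295.7,187.7). I'll triangulate its height.

Run:
```python
from h import *
a=camera("scene");b=camera("top")
def tri(p,q):
    o1,d1=ray(a,*p);o2,d2=ray(b,*q);s=np.linalg.lstsq(np.c_[d1,-d2],o2-o1,rcond=None)[0];x,y=o1+d1*s[0],o2+d2*s[1];return (x+y)/2,np.linalg.norm(x-y)
P=[]
for c,g in((a,(211,222)),(b,(296,188))):
    m=(c["color"].max(2)[g[1]-12:g[1]+12,g[0]-12:g[0]+12]<60).astype(np.uint8)
    n,l,s,ce=cv2.connectedComponentsWithStats(m);i=l[12,12];print(s[i],ce[i]+[g[0]-12,g[1]-12]);P.append(ce[i]+[g[0]-12,g[1]-12])
print(tri(*P)); print("scene px pred toe z=.081/.07/.06",[pix(a,(.5275,-.197,z)) for z in(.081,.07,.06)])
st();to((.527,-.13,.16));to((.527,-.13,.119))
```

```text
[  5   6  15  13 162] [210.91358025 222.30246914]
[  6   7  10  11 101] [294.64356436 187.94059406]
(array([ 0.52526949, -0.19647962,  0.0730502 ]), np.float64(0.00394887651519785))
scene px pred toe z=.081/.07/.06 [array([211.27960525, 221.46548649]), array([211.69838387, 223.4221826 ]), array([212.07362713, 225.17546469])]
{'time_s': 8.65, 'ee_pos': [0.529, -0.097, 0.234], 'orientation': [0.711, 0.703, 0.001, 0.003], 'wrist_force': [0.062, 0.121, -0.18], 'width': 0.002, 'joint_positions': [-0.286, 0.523, 0.625, 1.84, -0.381, 0.894, 0.506]}
shift mm [-32.8  -2.2  74.4] yaw -0.1 q [-0.29  0.52  0.62  1.84 -0.38  0.89  0.51]
shift mm [-32.7  -2.4 115.4] yaw -0.1 q [-0.29  0.52  0.62  1.84 -0.38  0.89  0.51]
```

```bash
python3 -m inch '[{"x":-50,"y":-1.5,"z":0,"yaw":0},{"x":-100,"y":-1.5,"z":20,"yaw":0},{"x":-100,"y":-1.5,"z":70,"yaw":0},{"x":-100,"y":-1.5,"z":115,"yaw":0},{"x":-100,"y":-1.5,"z":145,"yaw":0},{"x":-100,"y":-1.5,"z":153,"yaw":0},{"x":-100,"y":-1.5,"z":153,"yaw":0}]' -1; python3 -m inch '[{"x":0,"y":0,"z":0,"yaw":0},{"x":0,"y":0,"z":0,"yaw":0},{"x":0,"y":0,"z":0,"yaw":0},{"x":0,"y":0,"z":0,"yaw":0},{"x":0,"y":0,"z":0,"yaw":0},{"x":0,"y":0,"z":0,"yaw":0}]' 1;python3 -m inch '[{"x":0,"y":0,"z":-1,"yaw":0},{"x":0,"y":0,"z":-1.5,"yaw":0},{"x":0,"y":0,"z":-1.5,"yaw":0}]'
```

```text
time_s: 9.52
ee_pos: [0.5273, -0.1984, 0.0817]
orientation: [0.711, 0.703, 0.001, 0.003]
wrist_force: [-0.1, -0.4, -0.5]
width: 0.0684
time_s: 10.28
ee_pos: [0.528, -0.1984, 0.0822]
orientation: [0.711, 0.703, 0.001, 0.004]
wrist_force: [1.7, -0.1, 3.8]
width: 0.0437
time_s: 10.65
ee_pos: [0.5279, -0.1982, 0.083]
orientation: [0.711, 0.703, 0.001, 0.004]
wrist_force: [3.6, -0.6, -7.1]
width: 0.0435
```

```bash
python3 -m inch '[{"x":0,"y":0,"z":-1,"yaw":0},{"x":0,"y":0,"z":-1.5,"yaw":0},{"x":0,"y":0,"z":-1.5,"yaw":0}]';python3 -m inch '[{"x":0,"y":0,"z":-1,"yaw":0},{"x":0,"y":0,"z":-1.5,"yaw":0},{"x":0,"y":0,"z":-1.5,"yaw":0}]'
```

```text
time_s: 11.02
ee_pos: [0.5279, -0.198, 0.0844]
orientation: [0.711, 0.703, 0.001, 0.004]
wrist_force: [3.8, -0.3, -9.3]
width: 0.043
time_s: 11.4
ee_pos: [0.5279, -0.1978, 0.0859]
orientation: [0.711, 0.703, 0.001, 0.003]
wrist_force: [3.6, 0.4, -9.4]
width: 0.0435
```

```bash
python3 -m inch '[{"x":0,"y":0,"z":0,"yaw":0},{"x":0,"y":0,"z":0,"yaw":0},{"x":0,"y":0,"z":0,"yaw":0}]' -1;  python3 -m inch '[{"x":0,"y":0,"z":-30,"yaw":0},{"x":0,"y":0,"z":-80,"yaw":0},{"x":20,"y":0,"z":-130,"yaw":0},{"x":60,"y":0,"z":-150,"yaw":0},{"x":100,"y":0,"z":-150,"yaw":0},{"x":100,"y":0,"z":-150,"yaw":0}]' 1
python3 - <<'E'
from h import *
a=camera("scene");b=camera("top");P=[]
for c,g in((a,(211,222)),(b,(296,188))):
    m=(c["color"].max(2)[g[1]-12:g[1]+12,g[0]-12:g[0]+12]<60).astype(np.uint8)
    n,l,s,ce=cv2.connectedComponentsWithStats(m);i=l[12,12];print(s[i],ce[i]+[g[0]-12,g[1]-12])
to((.527,-.14,.16));to((.527,-.14,.121))
E
```

```text
time_s: 11.78
ee_pos: [0.5276, -0.1981, 0.0864]
orientation: [0.711, 0.703, 0.001, 0.004]
wrist_force: [0.2, 0.6, -0.0]
width: 0.0701
time_s: 12.52
ee_pos: [0.5279, -0.0938, 0.2361]
orientation: [0.709, 0.705, 0.002, 0.003]
wrist_force: [-0.6, 0.0, -0.5]
width: 0.0172
[  4   9  15  14 165] [210.16363636 225.65454545]
[  6   7  11  12 109] [295.23853211 188.49541284]
shift mm [-41.7  -0.6  76.4] yaw -0.1 q [-0.29  0.52  0.64  1.84 -0.39  0.9   0.51]
shift mm [-41.6  -0.9 115.4] yaw -0.1 q [-0.29  0.52  0.64  1.84 -0.39  0.9   0.51]
```

Run:
```python
from h import *
for n in("scene","top"):
    t=camera(n); u,v=pix(t,(.527,-.197,.08)).astype(int)
    a=t["color"][v-40:v+35,u-45:u+55]; b=cv2.convertScaleAbs(cv2.resize(a,None,fx=4,fy=4,interpolation=cv2.INTER_CUBIC),alpha=1.6)
    out=b if n=="scene" else np.hstack([out,b])
cv2.imwrite("pics/s4.png",out)
```

```text
(no output)
```

View pics/s4.png

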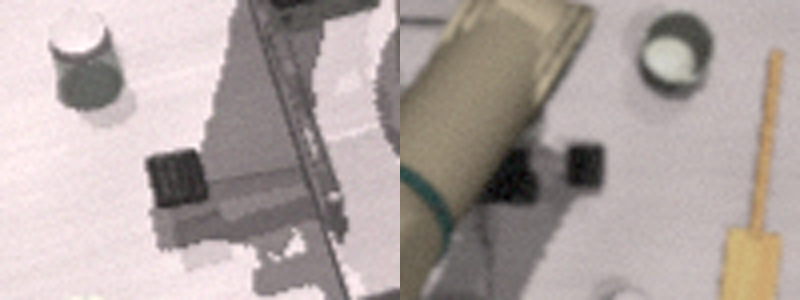

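The toe is lower than before (scene 225.7 vs 222.3): my fingers were still opening on the way down and pressed it. I'll redo it with the fingers fully open before descending.

```bash
python3 -m inch '[{"x":-50,"y":-1,"z":0,"yaw":0},{"x":-100,"y":-1,"z":10,"yaw":0},{"x":-104,"y":-1,"z":50,"yaw":0},{"x":-104,"y":-1,"z":70,"yaw":0},{"x":-104,"y":-1,"z":70,"yaw":0},{"x":-104,"y":-1,"z":70,"yaw":0},{"x":-104,"y":-1,"z":70,"yaw":0},{"x":-104,"y":-1,"z":70,"yaw":0}]' -1; python3 -m inch '[{"x":0,"y":0,"z":25,"yaw":0},{"x":0,"y":0,"z":50,"yaw":0},{"x":0,"y":0,"z":75,"yaw":0},{"x":0,"y":0,"z":100,"yaw":0},{"x":0,"y":0,"z":107,"yaw":0},{"x":0,"y":0,"z":107,"yaw":0}]'; python3 -m inch '[{"x":0,"y":0,"z":0,"yaw":0},{"x":0,"y":0,"z":0,"yaw":0},{"x":0,"y":0,"z":0,"yaw":0},{"x":0,"y":0,"z":0,"yaw":0},{"x":0,"y":0,"z":0,"yaw":0},{"x":0,"y":0,"z":0,"yaw":0}]' 1;python3 -m inch '[{"x":0,"y":0,"z":-3,"yaw":0},{"x":0,"y":0,"z":-6,"yaw":0},{"x":0,"y":0,"z":-6,"yaw":0}]'
```

```text
time_s: 13.72
ee_pos: [0.526, -0.2035, 0.1673]
orientation: [0.712, 0.702, 0.001, 0.004]
wrist_force: [-0.0, 1.1, 0.7]
width: 0.0782
time_s: 14.48
ee_pos: [0.5269, -0.2042, 0.0606]
orientation: [0.712, 0.702, 0.001, 0.004]
wrist_force: [-0.5, -0.2, 0.4]
width: 0.094
time_s: 15.22
ee_pos: [0.528, -0.2042, 0.0607]
orientation: [0.712, 0.702, 0.001, 0.005]
wrist_force: [1.9, 0.5, -2.4]
width: 0.0437
time_s: 15.6
ee_pos: [0.528, -0.2032, 0.0663]
orientation: [0.712, 0.702, 0.002, 0.005]
wrist_force: [4.0, 2.0, -9.2]
width: 0.044
```

```bash
python3 -m inch '[{"x":0.5,"y":0,"z":-4,"yaw":0},{"x":1.5,"y":0,"z":-8,"yaw":0},{"x":1.5,"y":0,"z":-8,"yaw":0}]';python3 -m inch '[{"x":0.5,"y":0,"z":-4,"yaw":0},{"x":1.5,"y":0,"z":-7,"yaw":0},{"x":1.5,"y":0,"z":-7,"yaw":0}]';python3 -m inch '[{"x":0.5,"y":0,"z":-2,"yaw":0},{"x":1,"y":0,"z":-4,"yaw":0},{"x":1,"y":0,"z":-4,"yaw":0}]'
```

```text
time_s: 15.98
ee_pos: [0.528, -0.2013, 0.0747]
orientation: [0.712, 0.703, 0.002, 0.005]
wrist_force: [3.1, 2.8, -6.9]
width: 0.0435
time_s: 16.35
ee_pos: [0.5277, -0.1997, 0.0816]
orientation: [0.712, 0.703, 0.002, 0.005]
wrist_force: [3.7, 0.8, -15.2]
width: 0.0435
time_s: 16.73
ee_pos: [0.5277, -0.1989, 0.0857]
orientation: [0.712, 0.703, 0.002, 0.005]
wrist_force: [4.2, 0.4, -14.2]
width: 0.0436
```

```bash
python3 -m inch '[{"x":0,"y":0,"z":-1,"yaw":0},{"x":0,"y":0,"z":-2,"yaw":0},{"x":0,"y":0,"z":-2,"yaw":0}]'; python3 -m inch '[{"x":0,"y":0,"z":0,"yaw":0},{"x":0,"y":0,"z":0,"yaw":0},{"x":0,"y":0,"z":0,"yaw":0},{"x":0,"y":0,"z":0,"yaw":0}]' -1;  python3 -m inch '[{"x":0,"y":0,"z":-30,"yaw":0},{"x":0,"y":0,"z":-80,"yaw":0},{"x":20,"y":0,"z":-110,"yaw":0},{"x":60,"y":0,"z":-130,"yaw":0},{"x":60,"y":0,"z":-130,"yaw":0}]' 1
python3 - <<'E'
from h import *
a=camera("scene");b=camera("top");P=[]
for c,g in((a,(211,222)),(b,(296,188))):
    m=(c["color"].max(2)[g[1]-12:g[1]+12,g[0]-12:g[0]+12]<60).astype(np.uint8)
    n,l,s,ce=cv2.connectedComponentsWithStats(m);i=l[12,12];P.append(ce[i]+[g[0]-12,g[1]-12]);print(s[i],P[-1])
print(onz(a,*P[0],.081),onz(a,*P[0],.071),onz(b,*P[1],.081))
to((.527,-.14,.121))
E
```

```text
time_s: 17.1
ee_pos: [0.5276, -0.1986, 0.0877]
orientation: [0.712, 0.703, 0.002, 0.004]
wrist_force: [4.1, 1.0, -15.0]
width: 0.0437
time_s: 17.6
ee_pos: [0.5276, -0.1989, 0.0881]
orientation: [0.712, 0.702, 0.002, 0.005]
wrist_force: [-0.3, -0.3, 0.6]
width: 0.0803
time_s: 18.23
ee_pos: [0.5283, -0.1351, 0.219]
orientation: [0.71, 0.704, 0.003, 0.005]
wrist_force: [-0.3, -0.6, -0.1]
width: 0.0374
[  5   5  15  15 177] [210.83050847 222.36158192]
[  0   0  17  24 276] [291.17391304 189.07246377]
[ 0.53015793 -0.19905331  0.081     ] [ 0.52361672 -0.1986115   0.071     ] [ 0.5191782 -0.1792648  0.081    ]
shift mm [-1.2 -1.  97. ] yaw -0.1 q [-0.21  0.55  0.63  1.84 -0.42  0.87  0.61]
```

The toe is back at its upper stop (scene 222.4, the same as after the first lift; the grip slips at 15 N). Next, the rail.

```bash
python3 -m inch '[{"x":-2,"y":-1,"z":0,"yaw":0},{"x":-4,"y":-1,"z":30,"yaw":0},{"x":-4,"y":-1,"z":60,"yaw":0},{"x":-4,"y":-1,"z":85,"yaw":0},{"x":-4,"y":-1,"z":98,"yaw":0},{"x":-4,"y":-1,"z":98,"yaw":0}]' 1; python3 -m inch '[{"x":5,"y":0,"z":0,"yaw":0},{"x":10,"y":0,"z":0,"yaw":0},{"x":15,"y":0,"z":0,"yaw":0},{"x":20,"y":0,"z":0,"yaw":0},{"x":25,"y":0,"z":0,"yaw":0},{"x":30,"y":0,"z":0,"yaw":0}]'
```

```text
time_s: 19.08
ee_pos: [0.5262, -0.1436, 0.1192]
orientation: [0.712, 0.702, 0.001, 0.004]
wrist_force: [-0.6, -0.0, -0.3]
width: 0.0005
time_s: 19.82
ee_pos: [0.5267, -0.115, 0.1192]
orientation: [0.712, 0.702, 0.0, 0.005]
wrist_force: [-0.1, -5.0, -1.5]
width: 0.0002
```

```bash
python3 -m inch '[{"x":5,"y":0,"z":0,"yaw":0},{"x":11,"y":0,"z":0,"yaw":0},{"x":17,"y":0,"z":0,"yaw":0},{"x":23,"y":0,"z":0,"yaw":0},{"x":29,"y":0,"z":0,"yaw":0},{"x":35,"y":0,"z":0,"yaw":0},{"x":41,"y":0,"z":0,"yaw":0},{"x":47,"y":0,"z":0,"yaw":0},{"x":53,"y":0,"z":0,"yaw":0},{"x":59,"y":0,"z":0,"yaw":0}]'; python3 -m inch '[{"x":6,"y":0,"z":0,"yaw":0},{"x":12,"y":0,"z":0,"yaw":0},{"x":17,"y":0,"z":0,"yaw":0},{"x":22,"y":0,"z":0,"yaw":0},{"x":27,"y":0,"z":0,"yaw":0},{"x":32,"y":0,"z":0,"yaw":0}]'
```

```text
time_s: 21.08
ee_pos: [0.5279, -0.0557, 0.119]
orientation: [0.712, 0.702, 0.0, 0.006]
wrist_force: [0.5, -4.5, 3.4]
width: 0.0004
time_s: 21.82
ee_pos: [0.5285, -0.0235, 0.1188]
orientation: [0.712, 0.702, 0.0, 0.006]
wrist_force: [1.5, -3.6, 3.9]
width: 0.0003
```

Rolling freely at about 4 N. Slower now towards the buffers.

```bash
python3 -m inch '[{"x":4,"y":0,"z":0,"yaw":0},{"x":8,"y":0,"z":0,"yaw":0},{"x":12,"y":0,"z":0,"yaw":0},{"x":16,"y":0,"z":0,"yaw":0},{"x":19,"y":0,"z":0,"yaw":0},{"x":22,"y":0,"z":0,"yaw":0}]'; python3 -m inch '[{"x":2,"y":0,"z":0,"yaw":0},{"x":4,"y":0,"z":0,"yaw":0},{"x":6,"y":0,"z":0,"yaw":0}]'
```

```text
time_s: 22.58
ee_pos: [0.5288, -0.0012, 0.1186]
orientation: [0.712, 0.702, 0.0, 0.006]
wrist_force: [0.2, -4.0, 2.5]
width: 0.0001
time_s: 22.95
ee_pos: [0.5288, 0.0049, 0.1185]
orientation: [0.712, 0.702, 0.0, 0.006]
wrist_force: [0.2, -3.9, 2.5]
width: 0.0007
```

```bash
python3 -m inch '[{"x":2,"y":0,"z":0,"yaw":0},{"x":4,"y":0,"z":0,"yaw":0}]'; python3 -m inch '[{"x":2,"y":0,"z":0,"yaw":0},{"x":3,"y":0,"z":0,"yaw":0}]'; python3 -m inch '[{"x":1,"y":0,"z":0,"yaw":0},{"x":2,"y":0,"z":0,"yaw":0}]'
```

```text
time_s: 23.2
ee_pos: [0.5288, 0.0068, 0.1186]
orientation: [0.712, 0.702, -0.0, 0.007]
wrist_force: [1.7, -10.9, 2.6]
width: 0.0002
time_s: 23.45
ee_pos: [0.5288, 0.0067, 0.1186]
orientation: [0.713, 0.701, -0.002, 0.009]
wrist_force: [-0.2, -10.1, 1.2]
width: 0.0005
time_s: 23.7
ee_pos: [0.5288, 0.0067, 0.1186]
orientation: [0.714, 0.701, -0.003, 0.01]
wrist_force: [2.0, -9.0, 2.5]
width: 0.0007
```

```bash
python3 -m inch '[{"x":2,"y":0,"z":0,"yaw":0},{"x":4,"y":0,"z":0,"yaw":0},{"x":5,"y":0,"z":0,"yaw":0},{"x":5,"y":0,"z":0,"yaw":0}]'; python3 -m inch '[{"x":0,"y":0,"z":0,"yaw":0},{"x":-10,"y":0,"z":0,"yaw":0},{"x":-26,"y":0,"z":0,"yaw":0},{"x":-26,"y":0,"z":-30,"yaw":0},{"x":-26,"y":0,"z":-70,"yaw":0},{"x":-50,"y":0,"z":-110,"yaw":0},{"x":-150,"y":0,"z":-130,"yaw":0},{"x":-150,"y":0,"z":-130,"yaw":0}]'
python3 - <<'E'
from h import *
st()
for n in("scene","top"):
    t=camera(n); u,v=pix(t,(.527,.15,.08)).astype(int)
    print(n,u-80,v-70)
    b=cv2.convertScaleAbs(cv2.resize(t["color"][v-70:v+70,u-80:u+100],None,fx=2.2*2,fy=2.2*2,interpolation=cv2.INTER_CUBIC),alpha=1.5)
    if n=="top": cv2.imwrite("pics/top5.png",b[:600,:800])
    else: cv2.imwrite("pics/scene5.png",b[:600,:800])
E
```

```text
time_s: 24.2
ee_pos: [0.5288, 0.0068, 0.1187]
orientation: [0.715, 0.699, -0.005, 0.012]
wrist_force: [-0.7, -12.7, 1.9]
width: 0.0006
time_s: 25.2
ee_pos: [0.5235, -0.143, 0.2535]
orientation: [0.715, 0.699, -0.004, 0.013]
wrist_force: [0.8, -0.1, -0.0]
width: 0.0005
{'time_s': 25.2, 'ee_pos': [0.524, -0.143, 0.254], 'orientation': [0.715, 0.699, -0.004, 0.013], 'wrist_force': [0.844, -0.145, -0.006], 'width': 0.0, 'joint_positions': [-0.261, 0.517, 0.702, 1.816, -0.385, 0.932, 0.581]}
scene 237 121
top 131 116
```

View pics/top5.png

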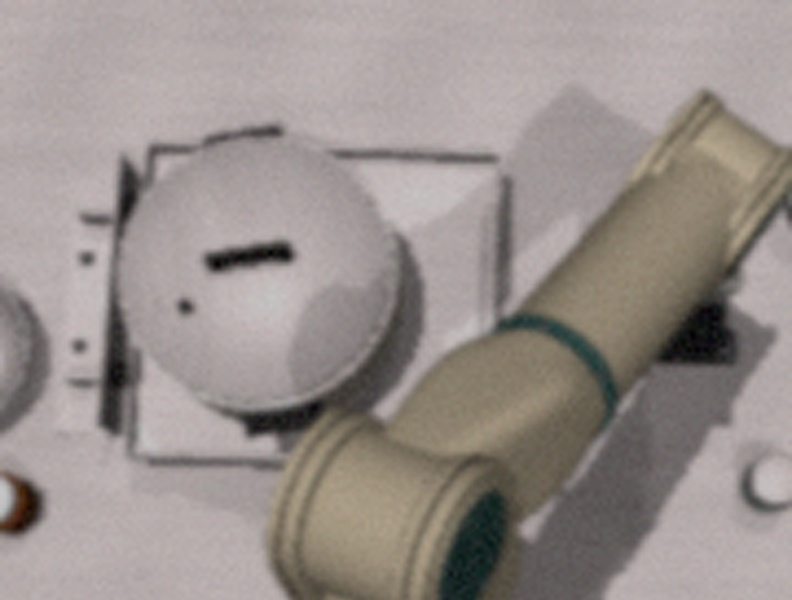

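The top view shows the tray end touching both buffers (crop ≈(140,150) and (125,380)), with the cooker upright. Now I'll measure the toe.

Run:
```python
from h import *
a=camera("scene"); g=pix(a,(.529,-.077,.077)).astype(int);print(g)
m=(a["color"].max(2)[g[1]-14:g[1]+14,g[0]-14:g[0]+14]<60).astype(np.uint8)
n,l,s,ce=cv2.connectedComponentsWithStats(m)
for i in range(1,n):
    if s[i,4]>60:
        p=ce[i]+g-14;print(s[i],p,onz(a,*p,.077),onz(a,*p,.081))
b=a["color"][g[1]-40:g[1]+40,g[0]-50:g[0]+50];cv2.imwrite("pics/toe6.png",cv2.convertScaleAbs(cv2.resize(b,None,fx=5,fy=5),alpha=1.6));to((.529,-.077,.12))
```

```text
[249 211]
[  8   9  15  13 153] [250.22875817 212.05882353] [ 0.53023524 -0.07539837  0.077     ] [ 0.53284082 -0.07607507  0.081     ]
shift mm [ 69.1   2.3 131.3] yaw -0.9 q [-0.26  0.52  0.7   1.82 -0.39  0.93  0.58]
```

View pics/toe6.png

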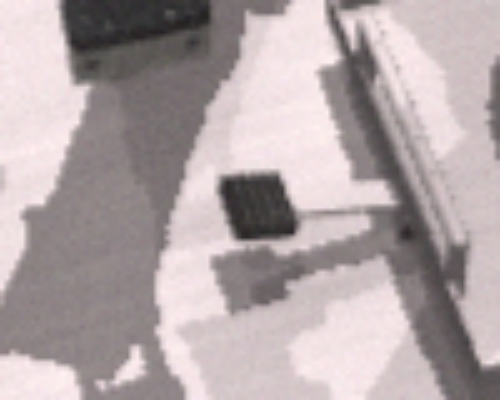

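Toe pad is free at (0.529, −0.076), arm clear. I'll go above it and press down in steps.

```bash
python3 -m inch '[{"x":40,"y":1,"z":20,"yaw":-0.5},{"x":66,"y":2.3,"z":60,"yaw":-0.9},{"x":66,"y":2.3,"z":100,"yaw":-0.9},{"x":66,"y":2.3,"z":125,"yaw":-0.9},{"x":66,"y":2.3,"z":130,"yaw":-0.9},{"x":66,"y":2.3,"z":130,"yaw":-0.9}]' 1; python3 -m inch '[{"x":0,"y":0,"z":4,"yaw":0},{"x":0,"y":0,"z":8,"yaw":0},{"x":0,"y":0,"z":12,"yaw":0},{"x":0,"y":0,"z":15,"yaw":0}]'
```

```text
time_s: 26.1
ee_pos: [0.5289, -0.0795, 0.1214]
orientation: [0.711, 0.704, -0.004, 0.012]
wrist_force: [0.4, 0.2, 0.2]
width: 0.0003
time_s: 26.6
ee_pos: [0.5295, -0.0809, 0.1069]
orientation: [0.711, 0.703, -0.004, 0.013]
wrist_force: [-1.7, -2.1, 5.1]
width: 0.0007
```

```bash
python3 -m inch '[{"x":1,"y":0,"z":4,"yaw":0},{"x":1,"y":0,"z":8,"yaw":0},{"x":1,"y":0,"z":12,"yaw":0},{"x":1,"y":0,"z":16,"yaw":0},{"x":1,"y":0,"z":20,"yaw":0},{"x":1,"y":0,"z":24,"yaw":0},{"x":1,"y":0,"z":27,"yaw":0}]'; python3 -m inch '[{"x":0,"y":0,"z":1,"yaw":0},{"x":0,"y":0,"z":2,"yaw":0}]'
```

```text
time_s: 27.48
ee_pos: [0.5303, -0.0835, 0.0806]
orientation: [0.711, 0.703, -0.005, 0.015]
wrist_force: [-1.7, -3.3, 6.3]
width: 0.0004
time_s: 27.72
ee_pos: [0.5303, -0.0838, 0.0789]
orientation: [0.712, 0.702, -0.005, 0.015]
wrist_force: [-1.1, 0.2, 5.7]
width: 0.0004
```

```bash
cat > g.sh <<'E'
# print z and force; fail when the downward push has risen past 8.2 N
o=$(cat); echo "$o" | grep -E "ee_pos|wrist" | tr '\n' ' '; echo
f=$(echo "$o" | grep wrist | sed 's/.*, \(.*\)\]/\1/'); python3 -c "import sys;sys.exit($f>8.2)"
E
python3 -m inch '[{"x":0.5,"y":0,"z":0.7,"yaw":0},{"x":0.5,"y":0,"z":1.4,"yaw":0}]' | bash g.sh && python3 -m inch '[{"x":0.5,"y":0,"z":0.7,"yaw":0},{"x":0.5,"y":0,"z":1.4,"yaw":0}]' | bash g.sh && python3 -m inch '[{"x":0,"y":0,"z":0.7,"yaw":0},{"x":0,"y":0,"z":1.4,"yaw":0}]' | bash g.sh && python3 -m inch '[{"x":0,"y":0,"z":0.7,"yaw":0},{"x":0,"y":0,"z":1.4,"yaw":0}]' | bash g.sh && python3 -m inch '[{"x":0,"y":0,"z":0.7,"yaw":0},{"x":0,"y":0,"z":1.4,"yaw":0}]' | bash g.sh && python3 -m inch '[{"x":0,"y":0,"z":0.7,"yaw":0},{"x":0,"y":0,"z":1.4,"yaw":0}]' | bash g.sh
```

```text
ee_pos: [0.5303, -0.0838, 0.078] wrist_force: [-1.1, -0.3, 5.6] 
ee_pos: [0.5303, -0.0838, 0.077] wrist_force: [-1.4, -1.0, 5.7] 
ee_pos: [0.5303, -0.0839, 0.0761] wrist_force: [-0.9, -0.5, 6.5] 
ee_pos: [0.5303, -0.084, 0.0751] wrist_force: [-2.5, 0.4, 5.3] 
ee_pos: [0.5303, -0.084, 0.0742] wrist_force: [-1.5, 0.3, 4.9] 
ee_pos: [0.5303, -0.0841, 0.0732] wrist_force: [-1.6, 0.3, 5.7]
```

```bash
python3 -m inch '[{"x":0,"y":0,"z":0.7,"yaw":0},{"x":0.5,"y":0,"z":1.4,"yaw":0}]' | bash g.sh && python3 -m inch '[{"x":0.5,"y":0,"z":0.7,"yaw":0},{"x":0.5,"y":0,"z":1.4,"yaw":0}]' | bash g.sh && python3 -m inch '[{"x":0.3,"y":0,"z":0.7,"yaw":0},{"x":0.3,"y":0,"z":1.4,"yaw":0}]' | bash g.sh && python3 -m inch '[{"x":0.3,"y":0,"z":0.7,"yaw":0},{"x":0.3,"y":0,"z":1.4,"yaw":0}]' | bash g.sh && python3 -m inch '[{"x":0.3,"y":0,"z":0.7,"yaw":0},{"x":0.3,"y":0,"z":1.4,"yaw":0}]' | bash g.sh && python3 -m inch '[{"x":0.3,"y":0,"z":0.7,"yaw":0},{"x":0.3,"y":0,"z":1.4,"yaw":0}]' | bash g.sh && python3 -m inch '[{"x":0.3,"y":0,"z":0.7,"yaw":0},{"x":0.3,"y":0,"z":1.4,"yaw":0}]' | bash g.sh && python3 -m inch '[{"x":0.3,"y":0,"z":0.7,"yaw":0},{"x":0.3,"y":0,"z":1.4,"yaw":0}]' | bash g.sh && python3 -m inch '[{"x":0.3,"y":0,"z":0.7,"yaw":0},{"x":0.3,"y":0,"z":1.4,"yaw":0}]' | bash g.sh && python3 -m inch '[{"x":0.3,"y":0,"z":0.7,"yaw":0},{"x":0.3,"y":0,"z":1.4,"yaw":0}]' | bash g.sh
```

```text
ee_pos: [0.5303, -0.084, 0.0722] wrist_force: [-2.0, -1.2, 6.0] 
ee_pos: [0.5302, -0.084, 0.0713] wrist_force: [-1.0, 0.5, 6.1] 
ee_pos: [0.5302, -0.084, 0.0703] wrist_force: [-1.1, -0.2, 4.9] 
ee_pos: [0.5303, -0.084, 0.0694] wrist_force: [-2.4, -0.7, 6.2] 
ee_pos: [0.5303, -0.0841, 0.0687] wrist_force: [-1.7, -0.2, 8.8]
```

The brake is starting to bite (8.8 N). Now I'll go up to ~13 N.

```bash
python3 -m inch '[{"x":0.3,"y":0,"z":0.7,"yaw":0},{"x":0.3,"y":0,"z":1.3,"yaw":0}]'; python3 -c "
from h import *
st()"
```

```text
time_s: 30.72
ee_pos: [0.5303, -0.084, 0.0681]
orientation: [0.713, 0.701, -0.002, 0.016]
wrist_force: [-1.3, 0.1, 9.8]
width: 0.0003
{'time_s': 30.725, 'ee_pos': [0.53, -0.084, 0.068], 'orientation': [0.713, 0.701, -0.002, 0.016], 'wrist_force': [-1.256, 0.083, 9.768], 'width': 0.0, 'joint_positions': [-0.211, 0.753, 0.467, 1.995, -0.624, 0.51, 0.677]}
```

```bash
python3 -m inch '[{"x":0.3,"y":0,"z":0.8,"yaw":0},{"x":0.3,"y":0,"z":1.5,"yaw":0}]'
```

```text
time_s: 30.98
ee_pos: [0.5302, -0.084, 0.0674]
orientation: [0.713, 0.701, -0.002, 0.016]
wrist_force: [-2.2, 0.9, 11.1]
width: 0.0005
```

```bash
python3 -m inch '[{"x":0.3,"y":0,"z":0.8,"yaw":0},{"x":0.3,"y":0,"z":1.6,"yaw":0}]'
```

```text
time_s: 31.22
ee_pos: [0.5303, -0.084, 0.0667]
orientation: [0.714, 0.7, -0.002, 0.016]
wrist_force: [-3.1, -0.5, 12.0]
width: 0.0004
```

```bash
python3 -m inch '[{"x":0.3,"y":0,"z":0.8,"yaw":0},{"x":0.3,"y":0,"z":1.8,"yaw":0}]'
```

```text
time_s: 31.48
ee_pos: [0.5303, -0.0841, 0.066]
orientation: [0.714, 0.7, -0.001, 0.016]
wrist_force: [-2.8, 1.0, 14.1]
width: 0.0005
```

14.1 N is in the setting band. Letting go and checking.

```bash
python3 -m inch '[{"x":0,"y":0,"z":-3,"yaw":0},{"x":0,"y":0,"z":-10,"yaw":0},{"x":0,"y":0,"z":-40,"yaw":0},{"x":0,"y":0,"z":-90,"yaw":0},{"x":-30,"y":0,"z":-140,"yaw":0},{"x":-90,"y":0,"z":-150,"yaw":0},{"x":-130,"y":0,"z":-150,"yaw":0},{"x":-130,"y":0,"z":-150,"yaw":0}]'
python3 - <<'E'
from h import *
st()
b=camera("top");a=camera("scene")
cv2.imwrite("pics/fin.png",np.hstack([cv2.convertScaleAbs(cv2.resize(x,None,fx=f,fy=f,interpolation=cv2.INTER_CUBIC),alpha=1.4)[:460] for x,f in((a["color"][140:255,190:380],2*1.05*1.9),(b["color"][130:245,95:195],4))])[:, :800*2])
i=cv2.imread("pics/fin.png");print(i.shape);f=min(1,800/i.shape[1]);cv2.imwrite("pics/fin.png",cv2.resize(i,None,fx=f,fy=f))
E
```

```text
time_s: 32.48
ee_pos: [0.5238, -0.2143, 0.22]
orientation: [0.716, 0.698, -0.002, 0.017]
wrist_force: [-0.0, 0.8, 0.4]
width: 0.0004
{'time_s': 32.475, 'ee_pos': [0.524, -0.214, 0.22], 'orientation': [0.716, 0.698, -0.002, 0.017], 'wrist_force': [-0.025, 0.803, 0.386], 'width': 0.0, 'joint_positions': [-0.092, 0.58, 0.657, 1.806, -0.433, 0.871, 0.733]}Traceback (most recent call last):
  File "<stdin>", line 4, in <module>
    return _nx.concatenate(arrs, 1, dtype=dtype, casting=casting)
           ~~~~~~~~~~~~~~~^^^^^^^^^^^^^^^^^^^^^^^^^^^^^^^^^^^^^^^
ValueError: all the input array dimensions except for the concatenation axis must match exactly, but along dimension 0, the array at index 0 has size 459 and the array at index 1 has size 460
```

Run:
```python
from h import *
b=camera("top")["color"];a=camera("scene")["color"]
z=lambda x:cv2.convertScaleAbs(cv2.resize(x,(400,400),interpolation=cv2.INTER_CUBIC),alpha=1.4)
cv2.imwrite("pics/fin.png",np.hstack([z(a[100:300,200:400]),z(b[125:245,95:215])]))
```

```text
(no output)
```

View pics/fin.png

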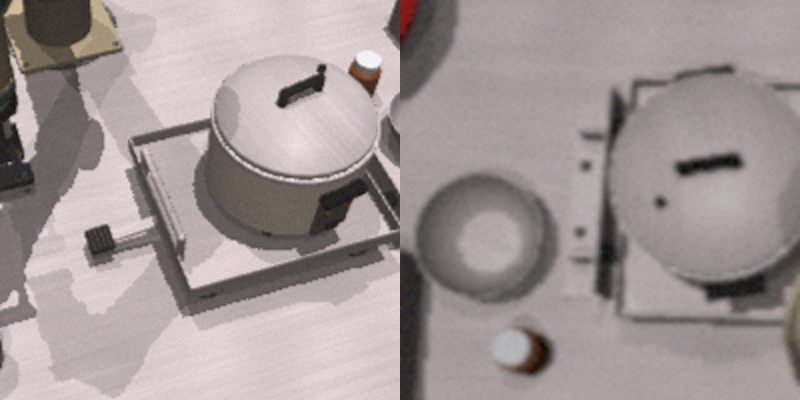

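```bash
python3 -c "
from h import *
st(); print(finish_job())"
```

```text
{'time_s': 32.675, 'ee_pos': [0.525, -0.208, 0.219], 'orientation': [0.713, 0.701, -0.001, 0.015], 'wrist_force': [0.099, 0.204, -0.126], 'width': 0.0, 'joint_positions': [-0.098, 0.58, 0.652, 1.808, -0.434, 0.872, 0.733]}
the job is handed in; nothing more can be done
None
```

The rice cooker is back in its parking place, with the tray against the buffers and the brake set. I handed the job in at 32.7 s of the 64 s allowed; it gave no verdict.

- **Pedal up:** I lifted the pedal to its upper stop, where the grip slipped at about 15 N. On a re-check my half-open fingers pressed the toe down some way, so I lifted it to the stop again before rolling. When I touched the toe later, its height matched fully up.
- **Rolling:** I pushed the tray by the rail about 120 mm at 0.05 m/s or less, with about 4 N. It met the buffers at about 0.02 m/s and held still under a 13 N push.
- **Brake:** I pressed the toe in small steps. It started to bite at about 0.39 rad, by my estimate, and I stopped at 14.1 N and let go.

**Last checks:** the final picture showed the tray end at the buffers, the cooker upright and the pedal down. The bowl and spice jar were in place; the cup, salt, melon and paddle were not in that picture. The wrist force was near zero.

**Not confirmed:** after the bite, the force rose only about 2 N per mm of measured travel, not the 10 N per mm given. I put that down to give in the arm and the rubber pad. I did not push the braked tray to test how well it holds.

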